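# Tamp the finishing stones level and rack the tamper

### The job

The white finishing stones are heaped up in the blue pan. Take the tamper by its handle and press and work the stones down with its flat plate until all seven lie flat on the pan's floor in a single layer, without putting the gripper's fingers on the stones. Then slide the tamper's plate fully home under the lips of its rack and let go, leaving the other things on the bench where they are.

Things in the scene. Friction and masses are not known exactly. Their poses are not given: they have to be found in the camera images.
- pan: blue open pan fixed to the bench with seven white stones in it, in two rows along its x, a gap of 10 mm between them, one to the side, two on top; outside 126 mm (its x) by 110 mm (its y), 56 mm high, walls and floor 4 mm, so 118 x 102 mm inside; rolled rim 4 mm out all round, a low 16 x 30 mm screw ear on each x side. Origin: centre of its underside
- tamper: hand tamper standing on the bench: steel plate 56 x 56 x 6 mm, upright on it a square pale wooden handle (22 x 22 mm, sides parallel to the plate's) up to z = 122 mm; round ferrule, 31 mm wide, from z = 6 to 20 mm. 0.22 to 0.37 kg, mostly in the plate. Origin: centre of the plate's underside, z up the handle, x and y along the plate's sides; alike every quarter turn
- tamper_grip (a point): point on the axis of the tamper's handle, 100 mm above the plate's underside: a good place to grip
- rack: tamper rack fixed to the bench: base 80 x 86 x 8 mm, two side rails with lips, 24 mm high (screw heads 26.5 mm). Origin: in plan where the tamper's axis stands when fully home, at the height of the rack's underside; its +x is the way the plate slides in, handle upright; home is plate against the stop at x = 28.5 mm
- rack_mouth (a point): middle of the rack's slot mouth, on the base (8 mm above the underside), at x = -30 mm of the rack. From here the slot runs to +x: 62 mm wide between the rails, 11 mm high from base to the lips' undersides, gap for the handle between the lips 34 mm. Flares widen the mouth to 11 mm before this point, so start 75 mm or more before home
- stone_1: white round-ended ceramic finishing stone (capsule), 22 mm thick and 48 mm long, 40 g, loose in the pan; all seven are alike. Origin at its middle, which is 15 mm above the pan's underside when it lies flat on the pan's floor; its long axis is its own x axis
- stone_2: white round-ended ceramic finishing stone (capsule), 22 mm thick and 48 mm long, 40 g, loose in the pan; all seven are alike. Origin at its middle, which is 15 mm above the pan's underside when it lies flat on the pan's floor; its long axis is its own x axis
- stone_3: white round-ended ceramic finishing stone (capsule), 22 mm thick and 48 mm long, 40 g, loose in the pan; all seven are alike. Origin at its middle, which is 15 mm above the pan's underside when it lies flat on the pan's floor; its long axis is its own x axis
- stone_4: white round-ended ceramic finishing stone (capsule), 22 mm thick and 48 mm long, 40 g, loose in the pan; all seven are alike. Origin at its middle, which is 15 mm above the pan's underside when it lies flat on the pan's floor; its long axis is its own x axis
- stone_5: white round-ended ceramic finishing stone (capsule), 22 mm thick and 48 mm long, 40 g, loose in the pan; all seven are alike. Origin at its middle, which is 15 mm above the pan's underside when it lies flat on the pan's floor; its long axis is its own x axis
- stone_6: white round-ended ceramic finishing stone (capsule), 22 mm thick and 48 mm long, 40 g, loose in the pan; all seven are alike. Origin at its middle, which is 15 mm above the pan's underside when it lies flat on the pan's floor; its long axis is its own x axis. Starts up on top, lying across two rows of others: pressed hard it only jams there, but pressing lightly (10 to 15 N), twisting the plate and rubbing it across the rows turns it in line and sinks it between them
- stone_7: white round-ended ceramic finishing stone (capsule), 22 mm thick and 48 mm long, 40 g, loose in the pan; all seven are alike. Origin at its middle, which is 15 mm above the pan's underside when it lies flat on the pan's floor; its long axis is its own x axis. Starts up on top, lying across two rows of others: pressed hard it only jams there, but pressing lightly (10 to 15 N), twisting the plate and rubbing it across the rows turns it in line and sinks it between them
- contact_spray: bystander: blue spray can with white cap, 55 mm wide, 190 mm tall, upright; origin at the centre of its foot
- thread_lock: bystander: small red bottle with white cap, 32 mm wide, 85 mm tall, upright; origin at the centre of its foot
- oil_bottle: bystander: white oil bottle with red cap, 60 mm wide, 160 mm tall, upright; origin at the centre of its foot
- tape_black: bystander: roll of black tape lying flat, 70 mm across, 19 mm high; origin at the centre of its underside
- screwdriver_green: bystander: screwdriver with green handle lying on the bench, 160 mm long, 27 mm thick; origin at the middle of its underside, long axis x
- marker_blue: bystander: blue marker pen lying on the bench, 130 mm long, 18 mm thick; origin at the middle of its underside, long axis x
Not all that is in view belongs to the job. What is shaped like the tamper but pink is not meant.

How it is judged:
On the way, in this order (a step that is already met when the one before it is completed fails the run):
1. the tamper is picked up off the bench (height (world z) of tamper above 0.02 m and contact force between the fingers and tamper above 1 N), for 0.2 s.
2. all seven stones lie flat in a single layer in the pan (z of stone_1 in the frame of pan between 0.008 and 0.02 m and x of stone_1 in the frame of pan between -0.06 and 0.06 m and y of stone_1 in the frame of pan between -0.052 and 0.052 m and z of stone_2 in the frame of pan between 0.008 and 0.02 m and x of stone_2 in the frame of pan between -0.06 and 0.06 m and y of stone_2 in the frame of pan between -0.052 and 0.052 m and z of stone_3 in the frame of pan between 0.008 and 0.02 m and x of stone_3 in the frame of pan between -0.06 and 0.06 m and y of stone_3 in the frame of pan between -0.052 and 0.052 m and z of stone_4 in the frame of pan between 0.008 and 0.02 m and x of stone_4 in the frame of pan between -0.06 and 0.06 m and y of stone_4 in the frame of pan between -0.052 and 0.052 m and z of stone_5 in the frame of pan between 0.008 and 0.02 m and x of stone_5 in the frame of pan between -0.06 and 0.06 m and y of stone_5 in the frame of pan between -0.052 and 0.052 m and z of stone_6 in the frame of pan between 0.008 and 0.02 m and x of stone_6 in the frame of pan between -0.06 and 0.06 m and y of stone_6 in the frame of pan between -0.052 and 0.052 m and z of stone_7 in the frame of pan between 0.008 and 0.02 m and x of stone_7 in the frame of pan between -0.06 and 0.06 m and y of stone_7 in the frame of pan between -0.052 and 0.052 m), for 0.2 s.
3. the tamper's plate is fully home in the rack (x of tamper in the frame of rack between -0.006 and 0.006 m and y of tamper in the frame of rack between -0.006 and 0.006 m and z of tamper in the frame of rack between 0.005 and 0.0125 m and angle between tamper's own z axis and vertical below 0.1 rad), for 0.2 s.
At the end, for the whole second after the job is handed in: Every stone's middle is inside the pan and under 20 mm above the pan's underside (15 mm when flat); the tamper is upright (0.1 rad) in the rack, within 6 mm of fully home lengthwise and sideways, its plate's underside 5 to 12.5 mm above the rack's underside; released, all at rest (all of step 2 and all of step 3 and linear speed of each of tamper, stone_1, stone_2, stone_3, stone_4, stone_5, stone_6, stone_7 below 0.02 m/s and contact force between the fingers and tamper below 0.1 N); the robot touches nothing.
It fails at once if the fingers push on the stones (more than 1 N) (contact force between the fingers and stone_1 above 1 N or contact force between the fingers and stone_2 above 1 N or contact force between the fingers and stone_3 above 1 N or contact force between the fingers and stone_4 above 1 N or contact force between the fingers and stone_5 above 1 N or contact force between the fingers and stone_6 above 1 N or contact force between the fingers and stone_7 above 1 N).
It fails at once if a bystander is moved by more than 15 mm (distance of any of contact_spray, thread_lock, oil_bottle, tape_black, screwdriver_green, marker_blue from where it was at the start of the episode above 0.015 m).
It also fails if it takes over 69 s, if anything falls off the work surface, if the arm or the gripper's body presses on something with over 40 N, if the wrist force passes 120 N, or if a joint passes its speed limit or range.

### The arm

A 6-joint arm with a two-finger parallel gripper is mounted at the origin on a cart in front of the work surface, level with it; the furniture and walls round the work are solid. World frame = base frame: x ahead of the robot, y to its left, z up, the work surface at z = 0. Lengths are in m, angles in rad, forces in N, time in s.
With the tool pointing down it reaches from about 0.35 to 0.875 m from the base axis. Payload 4.2 kg.
Tool frame: the origin (TCP) lies midway between the tips of the shut fingers; the grasp point (between the pads) lies 19 mm behind it; z points along the fingers, y is the line along which they close (so a half turn about z gives the same grasp; the last joint's range is limited). The gripper opens to 87 mm and grips with 3 to 60 N. Pads are 19 mm wide; open, the fingers measure 117 mm over their backs; the gripper's body (75 mm by 190 mm) begins 51 mm behind the grasp point.
Start: joints at [-0.902, 0.385, 0.008, 0, -1.194, -0.259], TCP at [0.249, -0.573, 0.223] pointing down, gripper open.
Joint ranges: [-3.14, 3.14], [-1.21, 2.06], [-1.07, 1.41], [-3.16, 2.05], [-2.99, -0.16], [-3.1, 3.1]. Speed limits (rad/s): [2.79, 2.79, 3.14, 3.14, 3.14, 3.14].

### API

Orientations are given as [roll, pitch, yaw] about the fixed x, y, z axes, in that order (R = Rz(yaw) Ry(pitch) Rx(roll)).
In Python, from workcell import * gives the robot as it stands.
- The arm moves only by the shell command python3 -m inch 'ROWS' [FORCE]. ROWS is a JSON object of lists of equal length, an entry for each row: "angular": the turn, a rotation vector about the tool's x, y, z in units of 6 degrees (1.0 is 6 degrees), a list of three; "offset": the shift along the tool's x, y, z in cm, a list of three; "hand": the opening, from -1 (shut) to 1 (fully open), so that 0 is half open. In form: {"angular": [[ax, ay, az], ...], "offset": [[dx, dy, dz], ...], "hand": [hand, ...]}. A call has 1 to 8 rows; each row shifts and turns the commanded pose from where the row before left it, along the tool's axes as they then stand; what a row does not reach is not made up. A row lasts 1/12 s, in which the tool goes at most 41.7 mm and 7.16 degrees, less where a joint would pass 70% of its speed; a pose out of reach is approached as far as the arm can. A call with a gripper value outside its range is refused whole. The fingers move at their own pace and stop on an object; FORCE is the grip in N (left out, the last holds). Time passes only in rows, so rows that do not move let the fingers close. It gives the time, the measured TCP pose, the force, the opening and the grip force at its end, in the units of the state.
- state(): the state, without advancing time (a new reading comes with each control period).
- snapshot(name): name is "scene" or "side" or "wrist"; returns a dict with "color" (400x640x3 uint8, red, green, blue), "fx", "fy", "cx", "cy" (pixels), "rvec" (rotation vector, rad) and "tvec" (3), from world to camera coordinates, as OpenCV has them; the wrist camera has in their place "tool_from_camera" (4x4, takes a point from camera to tool coordinates, whose origin is the TCP and whose axes are the flange's). Camera axes: x right, y down, z forward; pixel columns grow to the right and rows downward; lengths in m; the calibration is good to about 2 mm. A picture is of the moment at which its call begins: read the wrist's pose just before it. There is no depth.
- close_job(): hands the job in; it is judged then, once.
The state is a dict: "time_s": time; "joints": joint angles; "qd": joint speeds; "joint_torque": joint torques, N m; "position": TCP position; "eef_rot": TCP orientation; "contact_force": force on the tool from outside, world axes, zero at the start; "ft_torque": the same for the moment, N m; "gripper_width": opening from 0.0 (shut) to 1.0 (fully open); "gripper_force": force on a finger pad.
Only numpy, scipy, OpenCV 4.12 (cv2) and the standard library are available. Lean on these libraries where they do the work, as an engineer would, in place of code of your own. Each camera call takes 0.05 s, during which the arm holds its last target. There are 200 camera calls.

## Working session

There is one attempt and no reset: what is moved stays moved. The work goes in short steps, Python scripts to look and compute and a shell command to move; the robot and the scene stay as the last step left them, time stands still between calls to the robot, and variables do not carry over. Pictures are saved under pics/ and viewed, at most 10 in all, crops included, and the job is handed in when it is done.

```bash
mkdir -p pics; ls
cat > h.py <<'E'
from workcell import *
import numpy as np, cv2
from scipy.spatial.transform import Rotation as R
def save(n,f):
    s=state(); d=snapshot(n); cv2.imwrite('pics/'+f,d['color'][:,:,::-1]); return s,d
def cam(s,d):
    "K, R(world->cam), t"
    K=np.array([[d['fx'],0,d['cx']],[0,d['fy'],d['cy']],[0,0,1]])
    if 'rvec' in d:
        return K,R.from_rotvec(np.ravel(d['rvec'])).as_matrix(),np.ravel(d['tvec'])
    T=np.eye(4);T[:3,:3]=R.from_euler('xyz',s['eef_rot']).as_matrix();T[:3,3]=s['position']
    W=np.linalg.inv(T@np.array(d['tool_from_camera']));return K,W[:3,:3],W[:3,3]
def plane(c,uv,z):
    K,r,t=c;o=-r.T@t;v=r.T@np.linalg.inv(K)@np.array([uv[0],uv[1],1.]);return o+v*(z-o[2])/v[2]
def proj(c,p):
    K,r,t=c;q=K@(r@np.array(p)+t);return q[:2]/q[2]
E
python3 - <<'E'
from h import *
import pickle
o={}
for n in('scene','side','wrist'):
    s,d=save(n,n+'0.png');o[n]=(cam(s,d));print(n,-o[n][1].T@o[n][2])
pickle.dump(o,open('c0.pkl','wb'));print(s)
E
```

```text
pics
scene [-0.2720746   0.17654762  0.502708  ]
side [0.55609558 0.48538336 0.60628921]
wrist [ 0.17548214 -0.60478834  0.38418654]
{'time_s': 0.1, 'joints': array([-9.02396051e-01,  3.85487055e-01,  6.81083963e-03, -4.25526633e-04,
       -1.19401500e+00, -2.58620131e-01]), 'qd': array([ 2.82061234e-04, -1.00323371e-03,  2.84249017e-03,  2.45595820e-03,
        2.83733216e-04,  5.26716976e-05]), 'joint_torque': array([-2.65795825e-04, -3.91689062e+01,  1.87934965e+01,  4.23184857e+00,
        1.34784277e-02, -8.88950558e-05]), 'position': array([ 0.24882607, -0.57276585,  0.22158486]), 'eef_rot': array([ 3.13965964e+00, -1.02387352e-04, -2.73196935e+00]), 'contact_force': array([ 1.08676125, -0.59780479,  0.25734082]), 'ft_torque': array([-0.00488892, -0.0094891 , -0.02689717]), 'gripper_force': 0.0, 'gripper_width': 0.9984226518156677}
```

View pics/scene0.png

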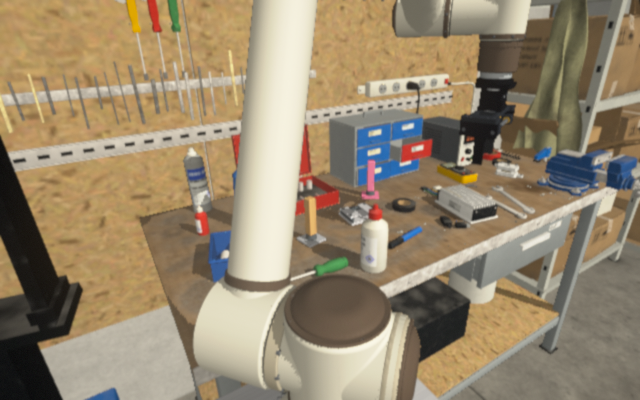

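View pics/side0.png

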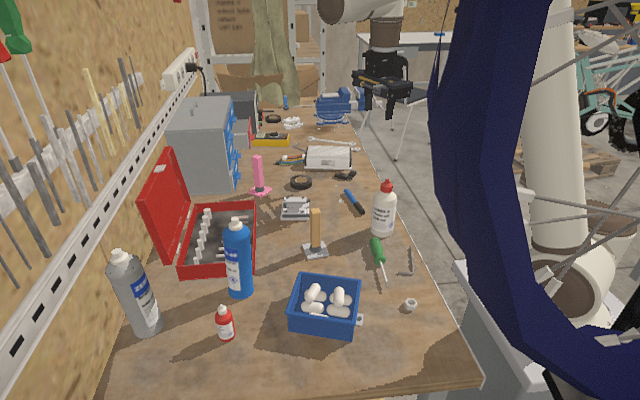

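The side view shows the pan at (325,305), the tamper with its plate at (316,250) and handle top at (315,210), the rack at (295,208), and the pink decoy at (260,180). The oil bottle is at (382,230), the spray can at (238,290) and the screwdriver at (378,255).

Run:
```python
from h import *
import pickle
o=pickle.load(open('c0.pkl','rb'));c=o['side']
for n,uv,z in [('tamper',(316,250),.006),('tamptop',(315,210),.122),('rack',(295,210),.02),('pan rim l-near',(289,322),.056),('pan rim r-near',(354,338),.056),('rim far l',(297,274),.056),('rim far r',(361,283),.056),('oil',(382,232),0),('oilcap',(388,182),.16),('spray',(240,294),0),('scr',(378,250),.013),('marker',(354,202),.01),('tape',(301,182),.01),('thread',(226,338),0)]:
    print(n,plane(c,uv,z).round(3))
d=cv2.imread('pics/side0.png');cv2.imwrite('pics/side0c.png',cv2.resize(d[160:350,230:420],None,fx=3.1,fy=3.1,interpolation=cv2.INTER_CUBIC))
```

```text
tamper [ 0.477 -0.226  0.006]
tamptop [ 0.478 -0.232  0.122]
rack [ 0.518 -0.389  0.02 ]
pan rim l-near [0.555 0.028 0.056]
pan rim r-near [0.444 0.075 0.056]
rim far l [ 0.532 -0.094  0.056]
rim far r [ 0.404 -0.053  0.056]
oil [ 0.293 -0.287  0.   ]
oilcap [ 0.296 -0.275  0.16 ]
spray [ 0.657 -0.106  0.   ]
scr [ 0.327 -0.201  0.013]
marker [ 0.341 -0.426  0.01 ]
tape [ 0.487 -0.564  0.01 ]
thread [0.677 0.006 0.   ]
```

View pics/side0c.png

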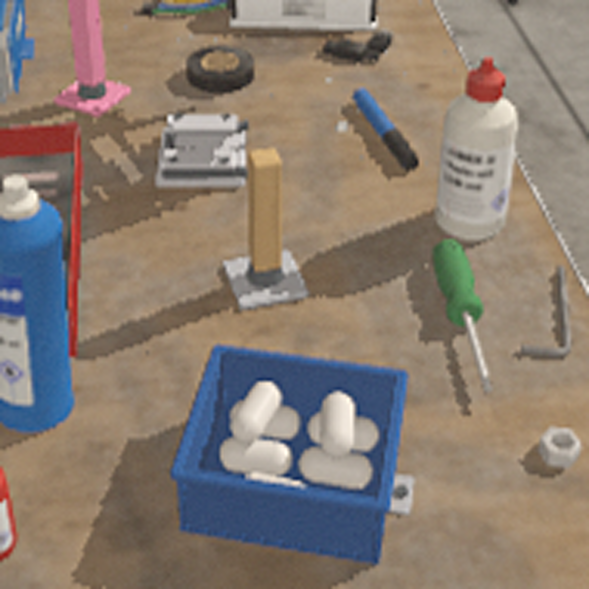

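The crop shows the pan with two stones lying across the two rows, the tamper standing on its plate, and the rack behind it. I need the wrist camera to see which way the rack's slot opens and its exact pose.

```bash
cat >> h.py <<'E'
def delta(target,yaw=None,s=None):
    "tool-axes shift in cm, and turn about tool z in units of 6 deg, to put TCP at target / tool yaw (mod pi)"
    s=s or state();r=R.from_euler('xyz',s['eef_rot'])
    print('shift cm',(r.inv().apply(np.array(target)-s['position'])*100).round(2))
    if yaw is not None:
        g=R.from_euler('xyz',[np.pi,0,yaw]);a=np.degrees((r.inv()*g).as_rotvec())/6
        print('turn units',a.round(2),'joint6',s['joints'][5].round(2))
E
python3 - <<'E'
from h import *
import pickle
s=state();d=snapshot('wrist');print(np.array(d['tool_from_camera']).round(3),d['fx'],d['cx'],d['cy'])
c=cam(s,d);print('axis',c[1][2].round(3))
off=-c[1].T@c[2]-s['position']
print(off); t=np.array([.50,-.33,.46])-off; delta(t)
cs=pickle.load(open('c0.pkl','rb'))['side']
k=190/589
P=[plane(cs,(230+u*k,160+v*k),.006) for u,v in[(222,260),(290,250),(308,293),(240,305)]]
for i in range(4):
    e=P[(i+1)%4]-P[i];print(P[i].round(3),np.degrees(np.arctan2(e[1],e[0])).round(1),np.hypot(*e[:2]).round(3))
E
```

```text
[[ 0.001 -0.958 -0.287  0.08 ]
 [ 1.     0.001  0.001  0.   ]
 [-0.001 -0.287  0.958 -0.163]
 [ 0.     0.     0.     1.   ]] 310.49076657468095 316.94865129725156 199.56240682023912
axis [ 0.262  0.117 -0.958]
[-0.07335502 -0.0319907   0.16260297]
shift cm [-40.71  12.3   -7.54]
[ 0.51  -0.254  0.006] -173.5 0.057
[ 0.453 -0.261  0.006] 97.3 0.056
[ 0.446 -0.206  0.006] 8.3 0.055
[ 0.501 -0.198  0.006] -80.5 0.057
```

```bash
python3 -m inch '{"angular":[[0,0,0],[0,0,0],[0,0,0],[0,0,0],[0,0,0],[0,0,0]],"offset":[[-3,1.3,-1.2],[-3,1.3,-1.2],[-3,1.3,-1.1],[-3,1.3,-1],[-3,1.3,-1],[-3,1.3,-1]],"hand":[1,1,1,1,1,1]}'
python3 -m inch '{"angular":[[0,0,0],[0,0,0],[0,0,0],[0,0,0],[0,0,0],[0,0,0],[0,0,0]],"offset":[[-3,1.3,0],[-3,1.3,0],[-3,1.3,0],[-3,1.3,0],[-3,1.3,0],[-1,0.7,0],[0,0,0]],"hand":[1,1,1,1,1,1,1]}'
python3 - <<'E'
from h import *
import pickle
s,d=save('wrist','w1.png');pickle.dump(cam(s,d),open('c1.pkl','wb'));print(s['position'],s['eef_rot'],s['joints'].round(2))
E
```

```text
time_s: 0.7
position: [0.3838, -0.4286, 0.2879]
eef_rot: [3.141, 0.0, -2.732]
contact_force: [-0.1, -0.3, -0.5]
gripper_width: 0.996
gripper_force: 0.0
time_s: 1.28
position: [0.5025, -0.298, 0.287]
eef_rot: [3.141, -0.0, -2.728]
contact_force: [0.4, 0.4, 0.5]
gripper_width: 1.001
gripper_force: 0.0
[ 0.5024844  -0.29798924  0.28703218] [ 3.14077801e+00 -2.56998247e-04 -2.72814178e+00] [-0.26  0.28  0.01 -0.   -1.31 -0.9 ]
```

View pics/w1.png

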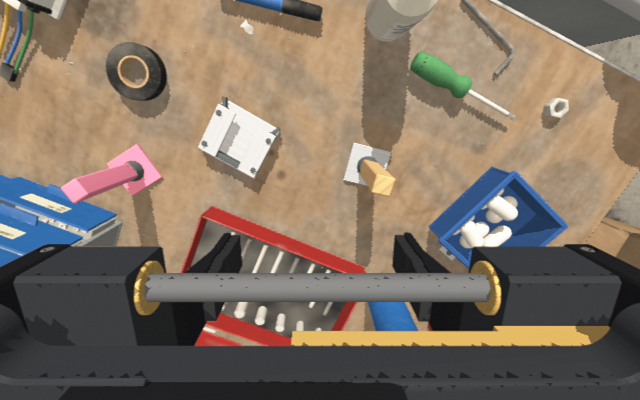

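The wrist view shows the rack at (240,137), the tamper's plate at (367,163), the pan at (497,220) and the decoy at (133,170). I'll zoom in on the rack.

Run:
```python
from h import *
d=cv2.imread('pics/w1.png');cv2.imwrite('pics/w1c.png',cv2.resize(d[85:195,185:405],None,fx=3.6,fy=3.6,interpolation=cv2.INTER_CUBIC))
```

```text
(no output)
```

View pics/w1c.png

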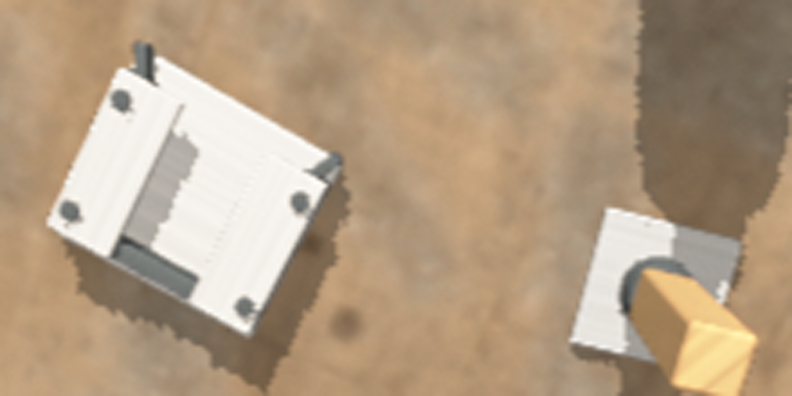

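Run:
```python
from h import *
import pickle
c=pickle.load(open('c1.pkl','rb'))
w=lambda u,v,z:plane(c,(185+(u+.5)/3.6-.5,85+(v+.5)/3.6-.5),z)
def show(n,L,z):
    P=[w(u,v,z) for u,v in L]
    print(n,np.mean(P,0).round(4))
    for i in range(len(P)):
        e=P[(i+1)%len(P)]-P[i];print('  ',P[i][:2].round(4),np.degrees(np.arctan2(e[1],e[0])).round(1),np.hypot(*e[:2]).round(4))
show('lipcorners',[(118,68),(48,225),(250,335),(328,185)],.024)
show('screws',[(120,100),(68,212),(245,307),(300,202)],.0265)
show('lipinner',[(183,103),(115,245),(195,295),(270,155)],.024)
show('stop',[(122,238),(200,278)],.02)
show('basefront',[(155,55),(335,160)],.008)
show('tamper top',[(688,320),(755,340),(740,395),(672,385)],.122)
show('plate',[(608,208),(742,240),(570,343)],.006)
```

```text
lipcorners [ 0.5146 -0.4107  0.024 ]
   [ 0.4779 -0.4502] -5.4 0.065
   [ 0.5426 -0.4563] 83.8 0.0853
   [ 0.5518 -0.3715] 174.2 0.066
   [ 0.4861 -0.3649] -95.5 0.0857
screws [ 0.5149 -0.4111  0.0265]
   [ 0.488  -0.4452] -6.1 0.0466
   [ 0.5343 -0.4502] 84.4 0.0736
   [ 0.5415 -0.3769] 173.9 0.046
   [ 0.4958 -0.372 ] -96.1 0.0737
lipinner [ 0.5124 -0.4101  0.024 ]
   [ 0.48   -0.4245] -6.0 0.0599
   [ 0.5396 -0.4307] 80.2 0.0348
   [ 0.5455 -0.3964] 172.7 0.0614
   [ 0.4846 -0.3887] -97.3 0.0361
stop [ 0.5383 -0.4138  0.02  ]
   [ 0.537  -0.4301] 85.6 0.0326
   [ 0.5395 -0.3975] -94.4 0.0326
basefront [ 0.474  -0.4053  0.008 ]
   [ 0.4697 -0.4434] 83.6 0.0767
   [ 0.4783 -0.3672] -96.4 0.0767
tamper top [ 0.4745 -0.2312  0.122 ]
   [ 0.4666 -0.2439] 97.1 0.0213
   [ 0.464  -0.2227] 12.7 0.0175
   [ 0.481  -0.2189] -74.8 0.0211
   [ 0.4865 -0.2393] -166.8 0.0205
plate [ 0.4675 -0.2413  0.006 ]
   [ 0.4525 -0.2625] 100.6 0.055
   [ 0.4424 -0.2084] -34.3 0.0791
   [ 0.5077 -0.253 ] -170.3 0.056
```

```bash
python3 -m inch '{"angular":[[0,0,0],[0,0,0],[0,0,0],[0,0,0],[0,0,0],[0,0,0],[0,0,0],[0,0,0]],"offset":[[-1.9,3.4,0],[-1.9,3.4,0],[-1.9,3.4,0],[-1.9,3.4,0],[-1.9,3.4,0],[-1.9,3.4,0],[-1.9,3.4,0],[-1.9,3.4,0]],"hand":[1,1,1,1,1,1,1,1]}' | tail -6
python3 -m inch '{"angular":[[0,0,0],[0,0,0]],"offset":[[0,0,0],[0,0,0]],"hand":[1,1]}' | head -3
python3 - <<'E'
from h import *
import pickle
s,d=save('wrist','w2.png');pickle.dump(cam(s,d),open('c2.pkl','wb'))
s,d=save('scene','s2.png')
d=cv2.imread('pics/w2.png');cv2.imwrite('pics/w2c.png',cv2.resize(d[0:300,120:520],None,fx=2,fy=2,interpolation=cv2.INTER_CUBIC))
delta([.4755,-.231,.16],np.radians(-171))
E
```

```text
time_s: 2.0
position: [0.5316, 0.0102, 0.2879]
eef_rot: [-3.141, 0.0, -2.734]
contact_force: [0.9, -0.5, 0.5]
gripper_width: 0.998
gripper_force: 0.0
time_s: 2.17
position: [0.5319, 0.0104, 0.2875]
eef_rot: [-3.141, -0.0, -2.73]
shift cm [ 14.69 -19.76  12.77]
turn units [-0.  -0.   2.4] joint6 -1.48
```

View pics/w2c.png

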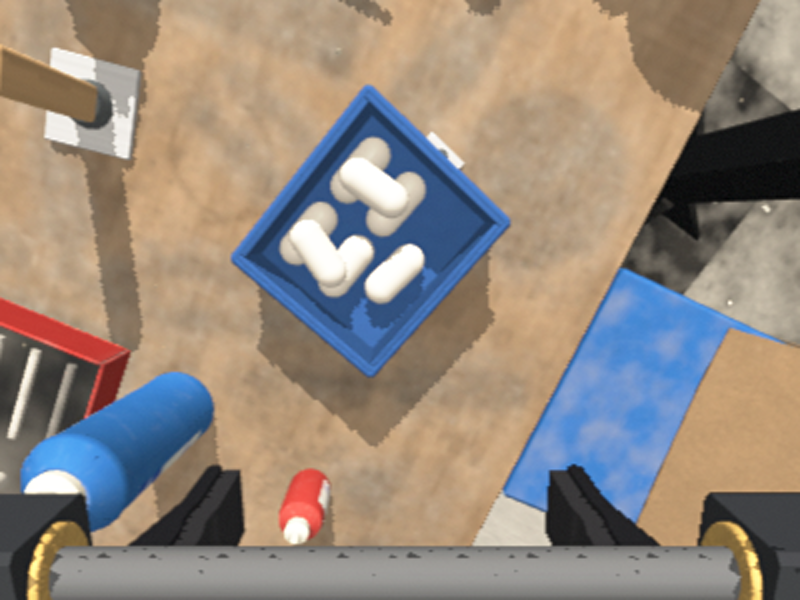

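The pan's rim corners are at crop (369,86), (233,258), (371,377) and (510,222). The five floor stones and the two on top, at (374,186) and (318,252), are clearly visible.

Run:
```python
from h import *
import pickle
c=pickle.load(open('c2.pkl','rb'))
w=lambda u,v,z:plane(c,(120+(u+.5)/2-.5,(v+.5)/2-.5),z)
P=[w(u,v,.056) for u,v in[(369,86),(233,258),(371,377),(510,222)]]
m=np.mean(P,0)
for i in range(4):
    e=P[(i+1)%4]-P[i];print(P[i].round(4),np.degrees(np.arctan2(e[1],e[0])).round(1),np.hypot(*e[:2]).round(4))
e=P[1]-P[0]+P[2]-P[3];yaw=np.arctan2(e[1],e[0]);print('pan',m.round(4),np.degrees(yaw))
rot=np.array([[np.cos(yaw),np.sin(yaw)],[-np.sin(yaw),np.cos(yaw)]])
for n,a,b,z in [('f1',(376,150),(345,192),.015),('f2',(411,184),(382,224),.015),('f3',(325,215),(294,252),.015),('f4',(360,247),(335,285),.015),('f5',(410,257),(380,292),.015),('t1',(355,172),(395,203),.034),('t2',(305,233),(333,272),.034)]:
    A,B=[rot@(w(*q,z)-m)[:2] for q in(a,b)];e=B-A;print(n,((A+B)/2*1000).round(1),np.degrees(np.arctan2(e[1],e[0])).round(0))
c=pickle.load(open('c2.pkl','rb'))
P=[w(u,v,.006) for u,v in[(54,48),(140,70),(128,160),(45,140)]]
print('plate',np.mean(P,0));
for i in range(4):
    e=P[(i+1)%4]-P[i];print(np.degrees(np.arctan2(e[1],e[0])).round(1),np.hypot(*e[:2]).round(4))
```

```text
[ 0.3998 -0.0628  0.056 ] -17.8 0.1291
[ 0.5227 -0.1022  0.056 ] 71.7 0.114
[0.5585 0.006  0.056 ] 162.4 0.1301
[0.4345 0.0454 0.056 ] -107.8 0.1137
pan [ 0.4789 -0.0284  0.056 ] -17.7114839969558
f1 [-27.  -33.9] 3.0
f2 [-27.2  -2.3] 4.0
f3 [ 26.1 -33.9] -1.0
f4 [25.5 -0.7] 7.0
f5 [ 8.3 27.6] 0.0
t1 [-25.5 -19. ] 95.0
t2 [ 29.1 -20.1] 76.0
plate [ 0.47576157 -0.22943571  0.006     ]
100.4 0.0549
8.8 0.0561
-79.4 0.0549
-171.2 0.0564
```

```bash
python3 -m inch '{"angular":[[0,0,0],[0,0,0],[0,0,0],[0,0,0],[0,0,0],[0,0,0],[0,0,1.2],[0,0,1.2]],"offset":[[2.1,-2.82,1.5],[2.1,-2.82,1.5],[2.1,-2.82,1.5],[2.1,-2.82,2],[2.1,-2.82,2],[2.1,-2.82,2],[2.1,-2.84,2.2],[0,0,0]],"hand":[1,1,1,1,1,1,1,1]}' | tail -6
python3 -m inch '{"angular":[[0,0,0],[0,0,0]],"offset":[[0,0,0],[0,0,0]],"hand":[1,1]}' | head -3
python3 - <<'E'
from h import *
import pickle
s,d=save('wrist','w3.png');c=cam(s,d);print(s['position'],s['eef_rot'])
from h import *
delta([.4757,-.2302,.081],np.radians(-171))
a=np.radians(9);r=np.array([[np.cos(a),-np.sin(a)],[np.sin(a),np.cos(a)]])
im=d['color'][:,:,::-1].copy()
for h,z in((.028,.006),(.011,.122)):
    q=np.array([proj(c,[*(r@np.array(v)*h+[.4757,-.2302]),z]) for v in((1,1),(1,-1),(-1,-1),(-1,1))])
    cv2.polylines(im,[q.round().astype(int)],1,(0,0,255),1); print(q.round())
x,y=q.mean(0).astype(int);print(x,y)
cv2.imwrite('pics/w3o.png',im)
E
```

```text
time_s: 2.93
position: [0.4704, -0.2352, 0.1561]
eef_rot: [3.138, -0.009, -2.998]
contact_force: [0.0, 1.4, -0.7]
gripper_width: 1.002
gripper_force: 0.0
time_s: 3.1
position: [0.4755, -0.2317, 0.1608]
eef_rot: [-3.141, 0.0, -2.982]
[ 0.4754524  -0.2317172   0.16077597] [-3.14113674e+00  2.24145419e-04 -2.98167976e+00]
shift cm [0.04 0.09 8.03]
turn units [-0.01  0.01  0.04] joint6 -1.27
[[344. 212.]
 [292. 211.]
 [291. 160.]
 [345. 160.]]
[[334. 242.]
 [303. 242.]
 [303. 212.]
 [335. 212.]]
318 227
```

View pics/w3o.png

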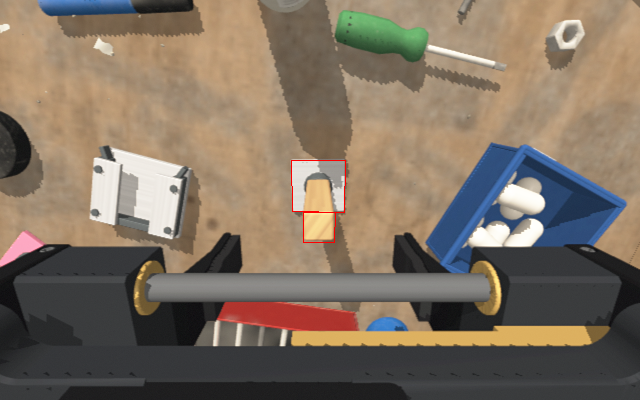

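The overlay matches the plate and handle, so I descend and grip.

```bash
python3 -m inch '{"angular":[[0,0,0],[0,0,0],[0,0,0],[0,0,0],[0,0,0]],"offset":[[0,0.1,2],[0,0,2],[0,0,2],[0,0,2],[0,0,0]],"hand":[1,1,1,1,1]}' 60|tail -6
python3 -m inch '{"angular":[[0,0,0],[0,0,0],[0,0,0],[0,0,0],[0,0,0],[0,0,0],[0,0,0],[0,0,0]],"offset":[[0,0,0],[0,0,0],[0,0,0],[0,0,0],[0,0,0],[0,0,0],[0,0,0],[0,0,0]],"hand":[-1,-1,-1,-1,-1,-1,-1,-1]}' 60|tail -6
python3 -m inch '{"angular":[[0,0,0],[0,0,0],[0,0,0],[0,0,0],[0,0,0],[0,0,0],[0,0,0]],"offset":[[0,0,-0.5],[0,0,-1.5],[0,0,-2],[0,0,-2],[0,0,-2],[0,0,-1],[0,0,0]],"hand":[-1,-1,-1,-1,-1,-1,-1]}' 60
python3 - <<'E'
from h import *
yaw=np.radians(-17.7);pan=np.array([.479,-.0284])
r=np.array([[np.cos(yaw),-np.sin(yaw)],[np.sin(yaw),np.cos(yaw)]])
p=pan+r@np.array([-.018,-.010]);print(p)
delta([*p,.171],np.radians(-180-17.7))
E
```

```text
time_s: 3.57
position: [0.4741, -0.2277, 0.0781]
eef_rot: [3.139, -0.005, -2.979]
contact_force: [-0.2, -0.4, -0.8]
gripper_width: 1.002
gripper_force: 0.0
time_s: 4.23
position: [0.4759, -0.229, 0.0807]
eef_rot: [-3.142, 0.0, -2.982]
contact_force: [-0.8, 0.9, -0.1]
gripper_width: 0.476
gripper_force: 0.0
time_s: 4.82
position: [0.4772, -0.2293, 0.1729]
eef_rot: [-3.14, 0.005, -2.982]
contact_force: [0.4, 0.7, -2.3]
gripper_width: 0.228
gripper_force: 60.0
[ 0.45881176 -0.03245402]
shift cm [-1.32 19.72  0.16]
turn units [-0.01  0.05  4.48] joint6 -1.27
```

The fingers closed late, so the grip is high on the handle. I'll set the tamper down gently and regrip.

```bash
python3 -m inch '{"angular":[[0,0,0],[0,0,0],[0,0,0],[0,0,0],[0,0,0],[0,0,0]],"offset":[[0,0,1],[0,0,1],[0,0,1],[0,0,0.7],[0,0,0.5],[0,0,0]],"hand":[-1,-1,-1,-1,-1,-1]}' 60|sed -n 2,6p
python3 - <<'E'
from h import *
s,d=save('wrist','w4.png')
im=d['color'].astype(int);hsv=cv2.cvtColor(d['color'],cv2.COLOR_RGB2HSV)
m=(hsv[...,0]>10)&(hsv[...,0]<25)&(hsv[...,1]>90)&(hsv[...,2]>120)
m[:,:260]=0;m[:,380:]=0;m[255:]=0
ys,xs=np.nonzero(m);print(len(ys),xs.min(),xs.max(),ys.min(),ys.max())
c=cam(s,d);p=s['position']
for dz in(.0,.02,.04):
    top=[p[0],p[1],p[2]+.041-dz]; print(dz,proj(c,[top[0]-.011,p[1],top[2]]),proj(c,[p[0],p[1],p[2]-.081+.02-dz+0]))
cv2.imwrite('pics/w4c.png',cv2.resize(d['color'][100:300,200:440,::-1],None,fx=3,fy=3))
E
```

```text
position: [0.4747, -0.2287, 0.1262]
eef_rot: [3.14, -0.004, -2.982]
contact_force: [-0.9, -0.2, -1.9]
gripper_width: 0.234
gripper_force: 60.0
6555 260 379 130 254
0.0 [320.93426604 270.64359856] [316.5474405  216.29309218]
0.02 [320.32804068 250.58352495] [316.50797835 208.19325022]
0.04 [319.85495856 234.92917826] [316.47400997 201.2210368 ]
```

View pics/w4c.png

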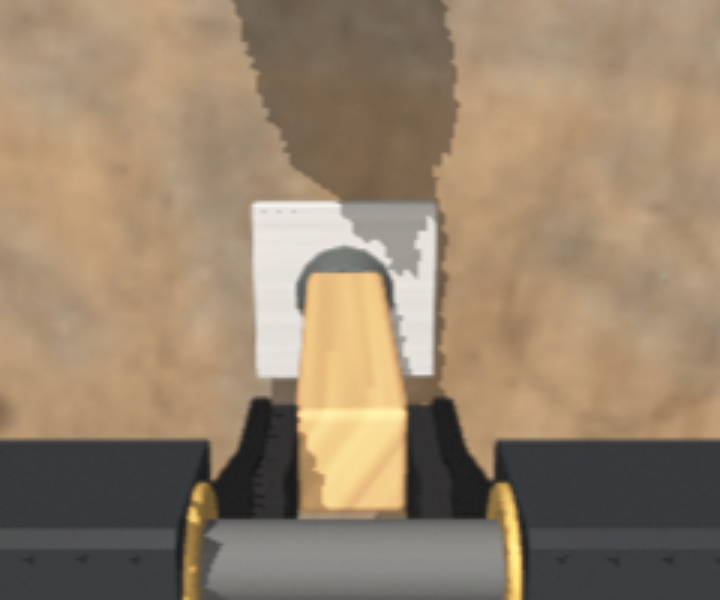

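The plate is about 7 mm above the bench and only the finger tips hold the handle's top (crop rows 408–510). I'll lower it, release, go down and regrip.

```bash
python3 -m inch '{"angular":[[0,0,0],[0,0,0],[0,0,0],[0,0,0]],"offset":[[0,0,0.3],[0,0,0.2],[0,0,0.2],[0,0,0]],"hand":[-1,-1,-1,-1]}' 60|sed -n 2,6p
python3 -m inch '{"angular":[[0,0,0],[0,0,0],[0,0,0],[0,0,0],[0,0,0],[0,0,0],[0,0,0],[0,0,0]],"offset":[[0,0,0],[0,0,0],[0,0,0],[0,0,0],[0,0,1],[0,0,1],[0,0,1],[0,0,0.8]],"hand":[0,0,0,0,0,0,0,0]}' 60|sed -n 2,6p
python3 -m inch '{"angular":[[0,0,0],[0,0,0],[0,0,0],[0,0,0],[0,0,0],[0,0,0],[0,0,0],[0,0,0]],"offset":[[0,0,0],[0,0,0],[0,0,0],[0,0,0],[0,0,0],[0,0,0],[0,0,0],[0,0,0]],"hand":[-1,-1,-1,-1,-1,-1,-1,-1]}' 60|sed -n 2,6p
```

```text
position: [0.4757, -0.2289, 0.1213]
eef_rot: [3.141, -0.0, -2.982]
contact_force: [0.3, -0.8, -1.8]
gripper_width: 0.229
gripper_force: 60.0
position: [0.4751, -0.2287, 0.0817]
eef_rot: [3.141, -0.002, -2.982]
contact_force: [-0.0, 0.6, 0.9]
gripper_width: 0.495
gripper_force: 0.0
position: [0.476, -0.229, 0.0838]
eef_rot: [-3.141, 0.0, -2.982]
contact_force: [0.8, -0.4, 0.1]
gripper_width: 0.248
gripper_force: 59.8
```

```bash
python3 -m inch '{"angular":[[0,0,0],[0,0,0],[0,0,0],[0,0,0],[0,0,0],[0,0,0],[0,0,0],[0,0,0]],"offset":[[0,0,-1],[0,0,-2],[0,0,-2.5],[0,1,-2.5],[-0.3,3.5,-0.5],[-0.3,3.5,0],[-0.3,3.5,0],[-0.3,3.5,0]],"hand":[-1,-1,-1,-1,-1,-1,-1,-1]}' 60|sed -n 2,6p
python3 -m inch '{"angular":[[0,0,0],[0,0,0],[0,0,1.1],[0,0,1.1],[0,0,1.1],[0,0,1.1],[0,0,0]],"offset":[[0,3.5,0],[-0.2,1.2,0],[0,0,0],[0,0,0],[0,0,0],[0,0,0],[0,0,0]],"hand":[-1,-1,-1,-1,-1,-1,-1]}' 60|sed -n 2,6p
cat >> h.py <<'E'
PAN=np.array([.479,-.0284]);PY=np.radians(-17.7)
rp=np.array([[np.cos(PY),-np.sin(PY)],[np.sin(PY),np.cos(PY)]])
def where(s=None):
    s=s or state();p=rp.T@(s['position'][:2]-PAN)*1000
    print('plate in pan mm',p.round(1),'z under',((s['position'][2]-.084)*1000).round(1),'yaw rel',((np.degrees(s['eef_rot'][2]-PY)+180+180)%360-180).round(1),'F',s['contact_force'].round(1),'t',s['time_s'])
E
python3 - <<'E'
from h import *
where();delta([*(PAN+rp@np.array([-.018,-.010])),.136],np.radians(-197.7))
E
```

```text
position: [0.4631, -0.0777, 0.1692]
eef_rot: [3.141, 0.001, -2.983]
contact_force: [0.2, -0.4, -2.1]
gripper_width: 0.25
gripper_force: 59.8
position: [0.458, -0.0321, 0.1689]
eef_rot: [3.141, -0.0, 2.839]
contact_force: [0.6, 0.7, -2.6]
gripper_width: 0.251
gripper_force: 59.8
plate in pan mm [-18.9 -10. ] z under 84.9 yaw rel 0.4 F [ 0.6  0.7 -2.6] t 8.2833
shift cm [-0.09 -0.01  3.29]
turn units [ 0.   -0.    0.06] joint6 -2.16
```

```bash
python3 -m inch '{"angular":[[0,0,0],[0,0,0],[0,0,0],[0,0,0],[0,0,0]],"offset":[[0,0,1],[0,0,1],[0,0,0.8],[0,0,0.5],[0,0,0]],"hand":[-1,-1,-1,-1,-1]}' 60|sed -n 4,4p
for i in 1 ; do python3 -m inch '{"angular":[[0,0,0],[0,0,0]],"offset":[[0,0,0.2],[0,0,0]],"hand":[-1,-1]}' 60|sed -n '2p;4p'; done
python3 -m inch '{"angular":[[0,0,0],[0,0,0]],"offset":[[0,0,0.2],[0,0,0]],"hand":[-1,-1]}' 60|sed -n '2p;4p'
python3 -m inch '{"angular":[[0,0,0],[0,0,0]],"offset":[[0,0,0.1],[0,0,0]],"hand":[-1,-1]}' 60|sed -n '2p;4p'
python3 -m inch '{"angular":[[0,0,0],[0,0,0]],"offset":[[0,0,0.1],[0,0,0]],"hand":[-1,-1]}' 60|sed -n '2p;4p'
python3 -c "
from h import *
where()"
```

```text
contact_force: [0.8, 0.1, -3.1]
position: [0.4585, -0.0322, 0.1337]
contact_force: [1.1, 0.2, -2.8]
position: [0.4584, -0.0322, 0.1316]
contact_force: [-0.3, -0.1, -2.6]
position: [0.4589, -0.0322, 0.1311]
contact_force: [0.7, 0.2, -0.7]
position: [0.4597, -0.0322, 0.1309]
contact_force: [-0.1, -0.7, 3.8]
plate in pan mm [-17.2  -9.5] z under 46.9 yaw rel 0.5 F [-0.1 -0.7  3.8] t 9.3667
```

```bash
python3 -m inch '{"angular":[[0,0,0],[0,0,-1],[0,0,-1],[0,0,-1],[0,0,-1],[0,0,0]],"offset":[[0,0,-0.6],[0,0,0],[0,0,0],[0,0,0],[0,0,0],[0,0,0.75]],"hand":[-1,-1,-1,-1,-1,-1]}' 60|sed -n '2p;4p'
python3 -c "
from h import *
where()"
python3 -m inch '{"angular":[[0,0,1],[0,0,1],[0,0,1],[0,0,1]],"offset":[[0,0,0],[0,0,0],[0,0,0],[0,0,0]],"hand":[-1,-1,-1,-1]}' 60|sed -n '2p;4p'
python3 -m inch '{"angular":[[0,0,1],[0,0,1],[0,0,1],[0,0,1]],"offset":[[0,0,0],[0,0,0],[0,0,0],[0,0,0]],"hand":[-1,-1,-1,-1]}' 60|sed -n '2p;4p'
python3 -c "
from h import *
where()"
```

```text
position: [0.4601, -0.0322, 0.1299]
contact_force: [-2.5, -2.0, 44.7]
plate in pan mm [-16.9  -9.4] z under 45.9 yaw rel 24.6 F [-2.5 -2.  44.7] t 9.8667
position: [0.4609, -0.0322, 0.1304]
contact_force: [-0.8, -1.2, 9.8]
position: [0.4602, -0.0324, 0.1301]
contact_force: [-1.2, -1.1, 10.3]
plate in pan mm [-16.7  -9.5] z under 46.1 yaw rel -23.9 F [-1.2 -1.1 10.3] t 10.5333
```

```bash
python3 -m inch '{"angular":[[0,0,0],[0,0,-1.1],[0,0,-1.1],[0,0,-1.1],[0,0,-1.1],[0,0,-1.1],[0,0,-1.1],[0,0,-1.1]],"offset":[[0,0,-0.7],[0,0,0],[0,0,0],[0,0,0],[0,0,0],[0,0,0],[0,0,0.3],[0,0,0.25]],"hand":[-1,-1,-1,-1,-1,-1,-1,-1]}' 60|sed -n '2p;4p'
python3 -m inch '{"angular":[[0,0,0],[0,0,1],[0,0,1],[0,0,1],[0,0,1],[0,0,1],[0,0,1],[0,0,1]],"offset":[[0,0,0.15],[0,0,0],[0,0,0],[0,0,0],[0,0,0],[0,0,0],[0,0,0],[0,0,0]],"hand":[-1,-1,-1,-1,-1,-1,-1,-1]}' 60|sed -n '2p;4p'
python3 -c "
from h import *
where()"
python3 -m inch '{"angular":[[0,0,0],[0,0,-1.1],[0,0,-1.1],[0,0,-1.1],[0,0,-1.1],[0,0,-1.1],[0,0,-1.1],[0,0,-1.1]],"offset":[[0,0,-0.7],[0,0,0],[0,0,0],[0,0,0],[0,0,0],[0,0,0],[0,0,0.3],[0,0,0.25]],"hand":[-1,-1,-1,-1,-1,-1,-1,-1]}' 60|sed -n '2p;4p'
python3 -m inch '{"angular":[[0,0,0],[0,0,1],[0,0,1],[0,0,1],[0,0,1],[0,0,1],[0,0,1],[0,0,1]],"offset":[[0,0,0.15],[0,0,0],[0,0,0],[0,0,0],[0,0,0],[0,0,0],[0,0,0],[0,0,0]],"hand":[-1,-1,-1,-1,-1,-1,-1,-1]}' 60|sed -n '2p;4p'
python3 -c "
from h import *
where()"
```

```text
position: [0.4578, -0.0322, 0.129]
contact_force: [0.1, 0.3, -2.5]
position: [0.4579, -0.0322, 0.1277]
contact_force: [-0.3, 0.7, -1.3]
plate in pan mm [-18.9 -10.1] z under 43.7 yaw rel -19.9 F [-0.3  0.7 -1.3] t 11.8667
position: [0.4584, -0.0322, 0.1299]
contact_force: [0.2, -0.0, -2.8]
position: [0.4584, -0.0322, 0.1283]
contact_force: [-0.2, 0.3, -2.2]
plate in pan mm [-18.5  -9.9] z under 44.3 yaw rel -15.6 F [-0.2  0.3 -2.2] t 13.2
```

```bash
cat > w.sh <<'E'
python3 -c "
from h import *
where()"
E
python3 -m inch '{"angular":[[0,0,0],[0,0,0]],"offset":[[0,0,0.2],[0,0,0.2]],"hand":[-1,-1]}' 60|sed -n '2p;4p'
python3 -m inch '{"angular":[[0,0,-1],[0,0,-1],[0,0,-1],[0,0,-1],[0,0,-1]],"offset":[[0,0,0],[0,0,0],[0,0,0],[0,0,0],[0,0,0]],"hand":[-1,-1,-1,-1,-1]}' 60|sed -n '2p;4p'
python3 -m inch '{"angular":[[0,0,0],[0,0,0],[0,0,0]],"offset":[[0,0.4,0.1],[0,0.4,0.1],[0,0.4,0]],"hand":[-1,-1,-1]}' 60|sed -n '2p;4p'
sh w.sh
python3 -m inch '{"angular":[[0,0,0],[0,0,0],[0,0,0]],"offset":[[0,-0.4,0.1],[0,-0.4,0],[0,-0.4,0]],"hand":[-1,-1,-1]}' 60|sed -n '2p;4p'
python3 -m inch '{"angular":[[0,0,1],[0,0,1],[0,0,1]],"offset":[[0,0,0],[0,0,0],[0,0,0]],"hand":[-1,-1,-1]}' 60|sed -n '2p;4p'
sh w.sh
```

```text
position: [0.4585, -0.0322, 0.1242]
contact_force: [-0.4, 0.2, -2.1]
position: [0.4582, -0.0323, 0.1239]
contact_force: [0.1, -0.6, -3.3]
position: [0.4588, -0.0199, 0.1217]
contact_force: [-0.1, 0.1, -2.0]
plate in pan mm [-21.9   2. ] z under 37.7 yaw rel 14.7 F [-0.1  0.1 -2. ] t 14.0333
position: [0.4582, -0.0325, 0.1209]
contact_force: [-0.8, 0.0, -1.7]
position: [0.4583, -0.0328, 0.121]
contact_force: [1.1, 0.5, -2.5]
plate in pan mm [-18.4 -10.5] z under 37.0 yaw rel -3.5 F [ 1.1  0.5 -2.5] t 14.5333
```

```bash
python3 -m inch '{"angular":[[0,0,0],[0,0,0],[0,0,0]],"offset":[[0,0,0.2],[0,0,0.2],[0,0,0]],"hand":[-1,-1,-1]}' 60|sed -n '2p;4p'
python3 -m inch '{"angular":[[0,0,0],[0,0,0],[0,0,0]],"offset":[[0,0,0.1],[0,0,0.1],[0,0,0]],"hand":[-1,-1,-1]}' 60|sed -n '2p;4p'
python3 -m inch '{"angular":[[0,0,0],[0,0,0],[0,0,0]],"offset":[[0,0,0.1],[0,0,0.1],[0,0,0]],"hand":[-1,-1,-1]}' 60|sed -n '2p;4p'
sh w.sh
```

```text
position: [0.4579, -0.0326, 0.1165]
contact_force: [0.3, -0.8, -2.5]
position: [0.4582, -0.0323, 0.1148]
contact_force: [-1.2, -0.5, -2.9]
position: [0.4582, -0.0322, 0.1129]
contact_force: [0.5, -0.0, -2.4]
plate in pan mm [-18.6 -10. ] z under 28.9 yaw rel -3.1 F [ 0.5 -0.  -2.4] t 15.2833
```

The first stone sank: no contact down to 29 mm. Next is the second top stone.

```bash
python3 -m inch '{"angular":[[0,0,0],[0,0,0],[0,0,0],[0,0,-1],[0,0,-1],[0,0,-1],[0,0,-1],[0,0,0]],"offset":[[0,0,-1.5],[0,0,-1.8],[-2,0,0],[-2,0.1,0],[0,0,0],[0,0,0.6],[0,0,0.5],[0,0,0]],"hand":[-1,-1,-1,-1,-1,-1,-1,-1]}' 60|sed -n '2p;4p'
sh w.sh
python3 -m inch '{"angular":[[0,0,0],[0,0,0],[0,0,0]],"offset":[[0,0,0.2],[0,0,0.1],[0,0,0]],"hand":[-1,-1,-1]}' 60|sed -n '2p;4p'
python3 -m inch '{"angular":[[0,0,0],[0,0,0]],"offset":[[0,0,0.15],[0,0,0]],"hand":[-1,-1]}' 60|sed -n '2p;4p'
python3 -m inch '{"angular":[[0,0,0],[0,0,0]],"offset":[[0,0,0.15],[0,0,0]],"hand":[-1,-1]}' 60|sed -n '2p;4p'
sh w.sh
```

```text
position: [0.4953, -0.0457, 0.1339]
contact_force: [-0.6, -0.1, -2.2]
plate in pan mm [ 20.8 -11.5] z under 49.9 yaw rel 20.9 F [-0.6 -0.1 -2.2] t 15.95
position: [0.4961, -0.0455, 0.1321]
contact_force: [0.2, -0.2, -2.7]
position: [0.4965, -0.0455, 0.131]
contact_force: [0.0, 0.2, -1.1]
position: [0.4976, -0.0456, 0.1306]
contact_force: [-0.7, 0.7, 4.6]
plate in pan mm [ 22.9 -10.7] z under 46.6 yaw rel 20.9 F [-0.7  0.7  4.6] t 16.5333
```

```bash
python3 -m inch '{"angular":[[0,0,0],[0,0,1],[0,0,1],[0,0,1],[0,0,1]],"offset":[[0,0,0.1],[0,0,0],[0,0,0],[0,0,0],[0,0,0]],"hand":[-1,-1,-1,-1,-1]}' 60|sed -n '2p;4p'
python3 -m inch '{"angular":[[0,0,1],[0,0,1],[0,0,1]],"offset":[[0,0,0],[0,0,0],[0,0,0]],"hand":[-1,-1,-1]}' 60|sed -n '2p;4p'
python3 -m inch '{"angular":[[0,0,0],[0,0,-1.1],[0,0,-1.1],[0,0,-1.1],[0,0,-1.1],[0,0,-1.1],[0,0,-1.1],[0,0,-0.4]],"offset":[[0,0,-0.5],[0,0,0],[0,0,0],[0,0,0],[0,0,0],[0,0,0],[0,0,0.2],[0,0,0.2]],"hand":[-1,-1,-1,-1,-1,-1,-1,-1]}' 60|sed -n '2p;4p'
python3 -m inch '{"angular":[[0,0,0],[0,0,1],[0,0,1],[0,0,1],[0,0,1],[0,0,1],[0,0,1],[0,0,1]],"offset":[[0,0,0.1],[0,0,0],[0,0,0],[0,0,0],[0,0,0],[0,0,0],[0,0,0],[0,0,0]],"hand":[-1,-1,-1,-1,-1,-1,-1,-1]}' 60|sed -n '2p;4p'
sh w.sh
```

```text
position: [0.4989, -0.0453, 0.1305]
contact_force: [0.7, 1.6, 6.5]
position: [0.4988, -0.0453, 0.1305]
contact_force: [-0.8, 1.8, 8.9]
position: [0.4969, -0.0458, 0.1302]
contact_force: [-0.7, 0.2, 12.0]
position: [0.4991, -0.045, 0.1305]
contact_force: [-0.5, 4.9, 9.0]
plate in pan mm [24.2 -9.7] z under 46.5 yaw rel -21.2 F [-0.5  4.9  9. ] t 18.5333
```

```bash
python3 -m inch '{"angular":[[0,0,0],[0,0,-1.1],[0,0,-1.1],[0,0,-1.1],[0,0,-1.1],[0,0,-1.1],[0,0,-1.1],[0,0,-0.4]],"offset":[[0,0,-0.6],[0,0,0],[0,0,0],[0,0,0],[0,0,0],[0,0,0.1],[0,0,0.3],[0,0,0.2]],"hand":[-1,-1,-1,-1,-1,-1,-1,-1]}' 60|sed -n '2p;4p'
python3 -m inch '{"angular":[[0,0,0],[0,0,1],[0,0,1],[0,0,1],[0,0,1],[0,0,1],[0,0,1],[0,0,1]],"offset":[[0,0,0.05],[0,0.2,0],[0,0.2,0],[0,0.2,0],[0,0.2,0],[0,-0.2,0],[0,-0.2,0],[0,-0.2,0]],"hand":[-1,-1,-1,-1,-1,-1,-1,-1]}' 60|sed -n '2p;4p'
sh w.sh
python3 -m inch '{"angular":[[0,0,0],[0,0,-1.1],[0,0,-1.1],[0,0,-1.1],[0,0,-1.1],[0,0,-1.1],[0,0,-1.1],[0,0,-0.4]],"offset":[[0,0,-0.6],[0,0,0],[0,0,0],[0,0,0],[0,0,0],[0,0,0.1],[0,0,0.3],[0,0,0.2]],"hand":[-1,-1,-1,-1,-1,-1,-1,-1]}' 60|sed -n '2p;4p'
python3 -m inch '{"angular":[[0,0,0],[0,0,1],[0,0,1],[0,0,1],[0,0,1],[0,0,1],[0,0,1],[0,0,1]],"offset":[[0,0,0.05],[0,0.2,0],[0,0.2,0],[0,0.2,0],[0,-0.2,0],[0,-0.2,0],[0,-0.2,0],[0,-0.2,0]],"hand":[-1,-1,-1,-1,-1,-1,-1,-1]}' 60|sed -n '2p;4p'
sh w.sh
```

```text
position: [0.495, -0.0457, 0.1274]
contact_force: [-1.0, 0.2, -2.1]
position: [0.4936, -0.0431, 0.1273]
contact_force: [1.1, -0.9, -2.8]
plate in pan mm [18.3 -9.6] z under 43.3 yaw rel -21.4 F [ 1.1 -0.9 -2.8] t 19.8667
position: [0.494, -0.043, 0.1278]
contact_force: [0.6, 0.1, -2.0]
position: [0.4913, -0.0443, 0.1274]
contact_force: [0.1, -0.8, -1.6]
plate in pan mm [ 16.5 -11.4] z under 43.4 yaw rel -21.4 F [ 0.1 -0.8 -1.6] t 21.2
```

Contact is lost at 43 mm again, so the stone has turned. Now I lower in steps.

```bash
python3 -m inch '{"angular":[[0,0,-1],[0,0,-1],[0,0,-1],[0,0,-0.5],[0,0,0]],"offset":[[-0.3,0,0.1],[-0.3,0,0.1],[0,0,0.1],[0,0,0.1],[0,0,0]],"hand":[-1,-1,-1,-1,-1]}' 60|sed -n '2p;4p'
python3 -m inch '{"angular":[[0,0,0],[0,0,0],[0,0,0]],"offset":[[0,0,0.1],[0,0,0.1],[0,0,0]],"hand":[-1,-1,-1]}' 60|sed -n '2p;4p'
python3 -m inch '{"angular":[[0,0,0],[0,0,0],[0,0,0]],"offset":[[0,0,0.1],[0,0,0.1],[0,0,0]],"hand":[-1,-1,-1]}' 60|sed -n '2p;4p'
python3 -m inch '{"angular":[[0,0,0],[0,0,0],[0,0,0]],"offset":[[0,0,0.1],[0,0,0.1],[0,0,0]],"hand":[-1,-1,-1]}' 60|sed -n '2p;4p'
sh w.sh
```

```text
position: [0.496, -0.0478, 0.1232]
contact_force: [-0.4, 0.5, -2.3]
position: [0.496, -0.0478, 0.121]
contact_force: [-0.5, 0.6, -1.7]
position: [0.496, -0.0478, 0.1188]
contact_force: [0.2, 0.3, -2.4]
position: [0.496, -0.0478, 0.1168]
contact_force: [-0.8, 0.3, -1.9]
plate in pan mm [ 22.1 -13.3] z under 32.8 yaw rel -0.1 F [-0.8  0.3 -1.9] t 22.3667
```

```bash
python3 -m inch '{"angular":[[0,0,0],[0,0,0],[0,0,0]],"offset":[[0,0,0.1],[0,0,0.1],[0,0,0]],"hand":[-1,-1,-1]}' 60|sed -n '2p;4p'
python3 -m inch '{"angular":[[0,0,0],[0,0,0],[0,0,0]],"offset":[[0,0,0.1],[0,0,0.1],[0,0,0]],"hand":[-1,-1,-1]}' 60|sed -n '2p;4p'
python3 -m inch '{"angular":[[0,0,0],[0,0,0],[0,0,0]],"offset":[[0,0,0.1],[0,0,0.1],[0,0,0]],"hand":[-1,-1,-1]}' 60|sed -n '2p;4p'
sh w.sh
```

```text
position: [0.496, -0.0478, 0.1148]
contact_force: [-0.0, -0.7, -2.5]
position: [0.496, -0.0478, 0.1128]
contact_force: [-0.3, -0.0, -3.1]
position: [0.496, -0.0478, 0.1108]
contact_force: [0.0, 0.1, -1.4]
plate in pan mm [ 22.1 -13.3] z under 26.8 yaw rel -0.1 F [ 0.   0.1 -1.4] t 23.1167
```

That side is flat. I'll lift clear and look at the whole pan.

```bash
python3 -m inch '{"angular":[[0,0,0],[0,0,0],[0,0,0],[0,0,0],[0,0,0],[0,0,0],[0,0,0],[0,0,0]],"offset":[[0,0,-2],[0,0,-3],[0,0,-3],[-1,1,-3],[-2.5,1.5,-3],[-2.5,1.5,0],[-2,0.5,0],[0,0,0]],"hand":[-1,-1,-1,-1,-1,-1,-1,-1]}' 60|sed -n '2p;4p'
python3 -m inch '{"angular":[[0,0,0]],"offset":[[0,0,0]],"hand":[-1]}' 60|sed -n '2p'
python3 - <<'E'
from h import *
import pickle
s,d=save('wrist','w5.png');c=cam(s,d);pickle.dump(c,open('c5.pkl','wb'))
q=np.array([proj(c,[*(PAN+rp@np.array(v)),.015]) for v in((-.065,-.055),(.065,-.055),(.065,.055),(-.065,.055))],np.float32)
print(q.round())
# rectified at stone mid height, 5 px/mm, pan x right, y up
M=cv2.getPerspectiveTransform(q,np.array([(0,550),(650,550),(650,0),(0,0)],np.float32))
cv2.imwrite('pics/w5r.png',cv2.warpPerspective(d['color'][:,:,::-1],M,(650,550)))
E
```

```text
position: [0.5894, -0.029, 0.2504]
contact_force: [0.1, 0.8, -3.1]
position: [0.5861, -0.0294, 0.2497]
[[241.  28.]
 [249. 142.]
 [336. 142.]
 [337.  28.]]
```

View pics/w5r.png

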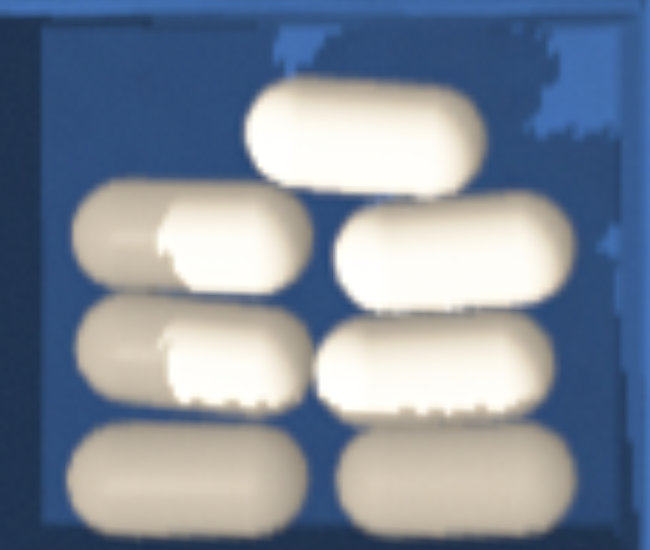

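All seven stones lie flat in a single layer: one at (365,135) and six below it, in three rows of two. On to the rack.

Run:
```python
from h import *
import pickle
delta([.4215,-.4012,.25],np.radians(-186))
c=pickle.load(open('c0.pkl','rb'))['side'];k=190/589
for u,v in((357,95),(412,165)):print('marker',plane(c,(230+u*k,160+v*k),.009).round(3))
```

```text
shift cm [ 4.20e+00 -4.04e+01  3.00e-02]
turn units [-0.01 -0.02 -1.98] joint6 -2.11
marker [ 0.355 -0.495  0.009]
marker [ 0.327 -0.367  0.009]
```

```bash
python3 -m inch '{"angular":[[0,0,0],[0,0,0],[0,0,0],[0,0,0],[0,0,0],[0,0,0],[0,0,0],[0,0,0]],"offset":[[0.3,-2.5,0],[0.4,-3.5,0],[0.4,-3.7,0],[0.4,-3.7,0],[0.4,-3.7,0],[0.4,-3.7,0],[0.4,-3.7,0],[0.4,-3.7,0]],"hand":[-1,-1,-1,-1,-1,-1,-1,-1]}' 60|sed -n '2,4p'
python3 -m inch '{"angular":[[0,0,0],[0,0,0],[0,0,0],[0,0,0],[0,0,-1],[0,0,-1],[0,0,0]],"offset":[[0.4,-3.7,0],[0.4,-3.7,0],[0.3,-3,0],[0,-1.8,0],[0,0,0],[0,0,0],[0,0,0]],"hand":[-1,-1,-1,-1,-1,-1,-1]}' 60|sed -n '2,4p'
python3 - <<'E'
from h import *
delta([.4215,-.4012,.12],np.radians(-186))
E
```

```text
position: [0.4679, -0.2894, 0.2512]
eef_rot: [3.141, -0.0, 2.83]
contact_force: [1.9, -0.4, -1.8]
position: [0.4208, -0.4011, 0.2508]
eef_rot: [3.141, -0.001, 3.04]
contact_force: [0.1, 1.3, -2.1]
shift cm [-8.000e-02 -1.000e-02  1.308e+01]
turn units [ 0.   -0.01  0.03] joint6 -1.19
```

```bash
python3 -m inch '{"angular":[[0,0,0],[0,0,0],[0,0,0],[0,0,0],[0,0,0],[0,0,0],[0,0,0]],"offset":[[0,0,3],[0,0,3.5],[0,0,3.5],[0,0,3],[0,0,1.8],[0,0,0.7],[0,0,0]],"hand":[-1,-1,-1,-1,-1,-1,-1]}' 60|sed -n '2,4p'
python3 - <<'E'
from h import *
s,d=save('side','sd6.png');c=cam(s,d)
w,dw=save('wrist','w6.png');cw=cam(w,dw);S=5
box=(245,180,375,270)
im=cv2.resize(d['color'][box[1]:box[3],box[0]:box[2],::-1],None,fx=S,fy=S,interpolation=cv2.INTER_CUBIC).copy()
def poly(o,yaw,pts,col):
    r=np.array([[np.cos(yaw),-np.sin(yaw)],[np.sin(yaw),np.cos(yaw)]])
    q=np.array([(proj(c,[*(r@np.array(p[:2])+o[:2]),p[2]])-[box[0],box[1]]+.5)*S for p in pts]);cv2.polylines(im,[q.round().astype(int)],1,col,1)
o=[.511,-.4106];a=np.radians(-6)
poly(o,a,[(-.030,-.043,.024),(.036,-.043,.024),(.036,.043,.024),(-.030,.043,.024)],(0,0,255))
poly(o,a,[(-.030,-.017,.024),(.0285,-.017,.024),(.0285,.017,.024),(-.030,.017,.024)],(0,255,0))
p=s['position'];ty=s['eef_rot'][2]-np.pi
poly(p,ty,[(-.028,-.028,p[2]-.078),(.028,-.028,p[2]-.078),(.028,.028,p[2]-.078),(-.028,.028,p[2]-.078)],(255,0,255))
im2=cv2.resize(dw['color'][130:250,250:390,::-1],None,fx=4,fy=4,interpolation=cv2.INTER_CUBIC).copy()
r=np.array([[np.cos(ty),-np.sin(ty)],[np.sin(ty),np.cos(ty)]])
q=np.array([(proj(cw,[*(r@np.array(v)*.028+p[:2]),p[2]-.078])-[250,130]+.5)*4 for v in((1,1),(1,-1),(-1,-1),(-1,1))]);cv2.polylines(im2,[q.round().astype(int)],1,(255,0,255),1)
H=600;out=np.zeros((H,800,3),np.uint8)
im=im[:, :650];out[:450,:650]=im
t=im2[100:300,100:460] ;t=cv2.resize(t,(270,150));out[450:,:270]=t
cv2.imwrite('pics/cmp.png',out);print(s['position'],s['eef_rot'])
E
```

```text
position: [0.421, -0.4002, 0.0944]
eef_rot: [3.14, -0.004, 3.038]
contact_force: [-0.7, -0.4, -2.1]
[ 0.4210004  -0.40017993  0.09435706] [ 3.13998965 -0.00383796  3.03830753]
```

View pics/cmp.png

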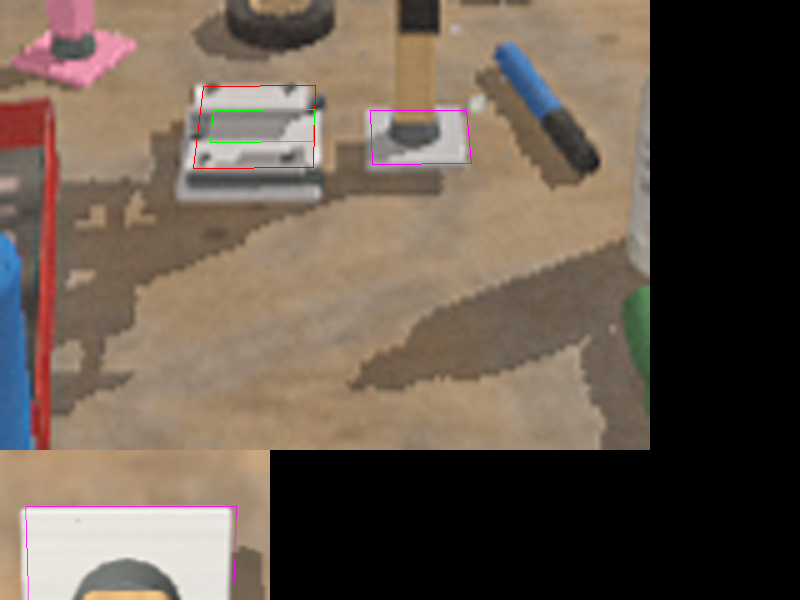

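The overlays match the rack and plate to about 1 mm, and the slot is in line at the right height. Sliding in.

```bash
python3 -m inch '{"angular":[[0,0,0],[0,0,0],[0,0,0],[0,0,0],[0,0,0],[0,0,0]],"offset":[[-0.7,0,0],[-0.8,0,0],[-0.8,0,0],[-0.8,0,0],[-0.7,0,0],[0,0,0]],"hand":[-1,-1,-1,-1,-1,-1]}' 60|sed -n '2,4p'
python3 -m inch '{"angular":[[0,0,0],[0,0,0],[0,0,0],[0,0,0]],"offset":[[-0.5,0,0],[-0.5,0,0],[-0.5,0,0],[0,0,0]],"hand":[-1,-1,-1,-1]}' 60|sed -n '2,4p'
```

```text
position: [0.4621, -0.4054, 0.0961]
eef_rot: [-3.141, 0.002, 3.041]
contact_force: [0.4, -0.6, -2.1]
position: [0.4761, -0.4068, 0.0959]
eef_rot: [-3.141, 0.001, 3.04]
contact_force: [0.0, 0.1, -3.4]
```

```bash
python3 -m inch '{"angular":[[0,0,0],[0,0,0],[0,0,0],[0,0,0],[0,0,0],[0,0,0]],"offset":[[0,0,0.15],[-0.5,0,0],[-0.5,0,0],[-0.5,0,0],[-0.5,0,0],[0,0,0]],"hand":[-1,-1,-1,-1,-1,-1]}' 60|sed -n '2,4p'
python3 -m inch '{"angular":[[0,0,0],[0,0,0],[0,0,0],[0,0,0]],"offset":[[-0.4,0,0],[-0.4,0,0],[-0.3,0,0],[0,0,0]],"hand":[-1,-1,-1,-1]}' 60|sed -n '2,4p'
```

```text
position: [0.4962, -0.4089, 0.0945]
eef_rot: [-3.141, 0.001, 3.04]
contact_force: [-0.4, -0.3, -2.3]
position: [0.5066, -0.4099, 0.0944]
eef_rot: [-3.141, 0.001, 3.04]
contact_force: [0.5, 0.3, -2.3]
```

Smooth, with no contact yet. A few small steps until it meets the stop.

```bash
python3 -m inch '{"angular":[[0,0,0],[0,0,0],[0,0,0]],"offset":[[-0.2,0,0],[-0.2,0,0],[0,0,0]],"hand":[-1,-1,-1]}' 60|sed -n '2,4p'
python3 -m inch '{"angular":[[0,0,0],[0,0,0]],"offset":[[-0.15,0,0],[0,0,0]],"hand":[-1,-1]}' 60|sed -n '2p;4p'
python3 -m inch '{"angular":[[0,0,0],[0,0,0]],"offset":[[-0.15,0,0],[0,0,0]],"hand":[-1,-1]}' 60|sed -n '2p;4p'
```

```text
position: [0.5101, -0.4102, 0.0945]
eef_rot: [-3.141, 0.0, 3.04]
contact_force: [1.1, 0.3, -1.4]
position: [0.5114, -0.4103, 0.0945]
contact_force: [-0.8, -0.3, -1.4]
position: [0.5127, -0.4104, 0.0944]
contact_force: [-0.1, -0.3, -1.9]
```

```bash
python3 -m inch '{"angular":[[0,0,0],[0,0,0]],"offset":[[-0.15,0,0],[0,0,0]],"hand":[-1,-1]}' 60|sed -n '2p;4p'
python3 -m inch '{"angular":[[0,0,0],[0,0,0]],"offset":[[-0.1,0,0],[0,0,0]],"hand":[-1,-1]}' 60|sed -n '2,4p'
```

```text
position: [0.5132, -0.4104, 0.0943]
contact_force: [-2.7, 0.8, -1.0]
position: [0.5136, -0.4104, 0.0942]
eef_rot: [3.141, -0.004, 3.039]
contact_force: [-5.0, 1.1, 1.0]
```

The plate is against the stop. I'll relieve the push, lower it onto the base and release.

```bash
python3 -m inch '{"angular":[[0,0,0],[0,0,0],[0,0,0],[0,0,0]],"offset":[[0.15,0,0],[0,0,0.1],[0,0,0.1],[0,0,0]],"hand":[-1,-1,-1,-1]}' 60|sed -n '2,4p'
python3 -m inch '{"angular":[[0,0,0],[0,0,0]],"offset":[[0,0,0.1],[0,0,0]],"hand":[-1,-1]}' 60|sed -n '2,4p'
```

```text
position: [0.5132, -0.4104, 0.0921]
eef_rot: [3.141, -0.001, 3.039]
contact_force: [-3.8, 0.2, -0.6]
position: [0.5133, -0.4105, 0.0918]
eef_rot: [3.142, -0.001, 3.04]
contact_force: [-5.1, 0.9, 2.5]
```

```bash
python3 -m inch '{"angular":[[0,0,0],[0,0,0],[0,0,0],[0,0,0],[0,0,0],[0,0,0],[0,0,0],[0,0,0]],"offset":[[0,0,0],[0,0,0],[0,0,0],[0,0,0],[0,0,0],[0,0,0],[0,0,0],[0,0,0]],"hand":[0.2,0.2,0.2,0.2,0.2,0.2,0.2,0.2]}' |sed -n '2,6p'
python3 -m inch '{"angular":[[0,0,0],[0,0,0],[0,0,0],[0,0,0],[0,0,0],[0,0,0],[0,0,0],[0,0,0]],"offset":[[0,0,-1],[0,0,-2],[0,0,-3],[0,0,-3],[0,0,-3],[0,0,-3],[0,0,-1],[0,0,0]],"hand":[0.2,0.2,0.2,0.2,0.2,0.2,0.2,0.2]}' |sed -n '1,6p'
python3 - <<'E'
from h import *
s,d=save('wrist','w7.png');c=cam(s,d)
hsv=cv2.cvtColor(d['color'],cv2.COLOR_RGB2HSV)
# handle top predicted vs orange blob
o=[.513,-.4105]
print(np.array([proj(c,[o[0]+a*.011,o[1]+b*.011,.130]) for a,b in((1,1),(1,-1),(-1,-1),(-1,1))]).round())
m=((hsv[...,0]>12)&(hsv[...,0]<22)&(hsv[...,1]>100)&(hsv[...,2]>190)).astype(np.uint8);m[245:]=0
n,l,st,ce=cv2.connectedComponentsWithStats(m);print([st[i].tolist() for i in np.argsort(-st[1:,4])[:3]+1])
E
```

```text
position: [0.5139, -0.4106, 0.0914]
eef_rot: [-3.141, 0.0, 3.04]
contact_force: [0.3, 0.2, -0.4]
gripper_width: 0.597
gripper_force: 0.0
time_s: 30.27
position: [0.5151, -0.4116, 0.2565]
eef_rot: [-3.138, 0.008, 3.04]
contact_force: [0.5, -0.9, 0.4]
gripper_width: 0.599
gripper_force: 0.0
[[331. 200.]
 [308. 202.]
 [306. 180.]
 [329. 178.]]
[[307, 160, 23, 39, 585], [183, 143, 30, 30, 164], [77, 170, 11, 35, 92]]
```

```bash
python3 -c "
from workcell import *
print(close_job())"
```

```text
the job is handed in; nothing more can be done
None
```

I've handed the job in: my last views showed all seven stones flat in one layer in the pan, and the tamper upright, fully home in its rack and released at about 30 s; the hand-in gave no verdict.

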